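# Bring the trolley wheel's valve to the top

### The arm

A 6-joint arm with a two-finger parallel gripper is mounted at the origin on the work surface. World frame = base frame: x ahead of the robot, y to its left, z up, the work surface at z = 0. Lengths are in m, angles in degrees, forces in N, time in s.
With the tool pointing down it reaches from about 0.375 to 0.9 m from the base axis. Payload 3.1 kg.
Tool frame: the origin (TCP) lies at the very end of the fingers, on their centre line; the grasp point (between the pads) lies behind it (bot.grip_depth is the z of the grasp point in the tool frame, in m); z points along the fingers, y is the direction in which the jaws open and shut (so a half turn about z gives the same grasp; the last joint's range is limited). The gripper opens to 87 mm and grips with 3 to 60 N. Pads are 19 mm wide; open, the fingers measure 117 mm over their backs; the gripper's body (75 mm by 190 mm) begins 51 mm behind the grasp point.
Start: joints at [61.564, 30.224, 82.088, -0, 67.689, -10.227], TCP at [0.195, 0.594, 0.223] pointing down, gripper open.
Joint ranges: [-176.69, 176.69], [-43.24, 126.21], [12.49, 139.97], [-82, 262], [0, 151.66], [-163.58, 163.58]. Speed limits (degrees/s): [159.86, 159.86, 180, 180, 180, 180].

### API

Orientations are given as a 3x3 rotation matrix whose columns are the frame's x, y, z axes.
In Python, from rig import bot, vision gives the robot as it stands. The module is installed in compiled form; this text tells all that it offers.
- The arm moves only by the shell command python3 -m jog 'ROWS'. ROWS is JSON, a list of rows, each a list of 3 entries, a list of its own where there are three numbers: the shift along the tool's x, y, z in mm, then the turn, a rotation vector about the tool's x, y, z in degrees, then the closure, from 0 (fully open) to 1 (shut). In form: [[[dx, dy, dz], [wx, wy, wz], fingers], ...]. A call has 1 to 12 rows; each row is the pose to reach, as a shift and turn from the pose commanded when the call began, along the tool's axes at that moment; what a row does not reach only later rows make up. A row lasts 1/12 s, in which the tool goes at most 41.7 mm and 7.16 degrees, less where a joint would pass 70% of its speed; a pose out of reach is approached as far as the arm can. A call with a gripper value outside its range is refused whole. The fingers move at their own pace and stop on an object; the grip force is fixed at half the most. Time passes only in rows, so rows that repeat a pose let the fingers close. It gives the time, the measured TCP pose, the force and the opening at its end, in the units of the state.
- bot.read_state(): the state, without advancing time (a new reading comes with each control period).
- vision.capture(name): name is "side" or "top" or "wrist"; returns the picture (384x512x3 uint8, red, green, blue); there is no depth.
- vision.camera_info(name): a dict with "intrinsics" (3x3 intrinsics, pixels), "dist" ([k1, k2, p1, p2, k3] as OpenCV has them; the pictures are not rectified), "camera_from_world" (4x4, takes a point from world to camera coordinates); the wrist camera has in their place "mount" (4x4, takes a point from camera to tool coordinates, whose origin is the TCP and whose axes are the flange's). Camera axes: x right, y up, looking along -z (the intrinsics and any distortion apply to the point x, -y, -z); pixel columns grow to the right and rows downward; lengths in m; the calibration is good to about 2 mm. A picture is of the moment at which its call begins: read the wrist's pose just before it. camera_info takes no time and is no camera call.
- bot.hand_in(): hands the job in, once; it reports no verdict.
The state is a dict: "time_s": time; "joint_positions": joint angles; "qvel": joint speeds; "tau": joint torques, N m; "position": TCP position; "tcp_rot": TCP orientation; "force": force on the tool from outside, world axes, zero at the start; "moment": the same for the moment, N m; "opening": opening from 0.0 (shut) to 1.0 (fully open).
Only numpy, scipy, OpenCV 4.12 (cv2) and the standard library are available. Lean on these libraries where they do the work, as an engineer would, in place of code of your own. Each camera call takes 0.05 s, during which the arm holds its last target. There are 200 camera calls.

### The job

Two wheels of the clay trolley are held in bench stands, waiting for air. Turn the wheel with the blue rim on its axle until its yellow-capped valve is straight up at the top, above the axle, then let go so that it stays there. Leave the red-rimmed wheel unturned.

Things in the scene. Friction and masses are not known exactly. Their poses are not given: they have to be found in the camera images.
- blue_hub (a point): Centre of the blue-rimmed wheel: on its level axle, mid-width, 135 mm above the table, fixed. x: along the axle to the valve side, away from the robot; y: level, in the wheel's plane, to the robot's left; z up. Upright rubber tyre, 200 mm diameter, 40 mm wide, flat sides (rubber beyond radius 64 mm): can be pinched across its width from above. Turns both ways with 3 N at the tread, stays put.
- blue_valve (a point): Centre of that wheel's valve, a 16 mm yellow cap on a brass stem, standing out parallel to the axle on the wheel's far face; turns with the wheel, 50 mm from the axle line and 41 mm from the wheel's mid-plane (cap's end 50 mm). Its z axis points from the axle line out through the valve: vertical when the valve is at the top. It starts 0.7 to 1.4 rad from the top, on the -y side of blue_hub.
- red_hub (a point): Centre of the other wheel, with a red rim; sizes and axes as for blue_hub. Either wheel may be on the left. Each wheel is held from the robot side only, by a fixed stand turned up to 0.35 rad about the vertical: its grey upright, 50 mm wide, 46 to 58 mm from the wheel's mid-plane, ends 27 mm above the axle. Pots and tools lying about the wheels are lower than 120 mm.
- red_valve (a point): Centre of the yellow-capped valve of the red-rimmed wheel; same geometry as blue_valve, at any angle within 2.5 rad of the top. It must stay where it is.

How it is judged:
By the outcome, as a careful person would: the job done as asked, in the order asked, and still so for the second after the job is handed in, with the robot touching nothing.
It also fails if it takes over 32 s, if anything falls off the work surface, if the arm or the gripper's body presses on something with over 40 N, if the wrist force passes 120 N, or if a joint passes its speed limit or range.

## Working session

There is one attempt and no reset: what is moved stays moved. The work goes in short steps, Python scripts to look and compute and a shell command to move; the robot and the scene stay as the last step left them, time stands still between calls to the robot, and variables do not carry over. Pictures are saved under pics/ and viewed, about 8 in all and at most 12, crops included, and the job is handed in when it is done.

```bash
mkdir -p pics
python3 - <<'E'
from rig import bot, vision
import cv2, numpy as np
np.set_printoptions(precision=4,suppress=True)
s=bot.read_state(); print(s['time_s'],s['position'],s['tcp_rot'],s['opening'],bot.grip_depth)
ims=[]
for n in("side","top"):
    im=vision.capture(n); cv2.imwrite(f"pics/{n}0.png",im[...,::-1]); 
    i=vision.camera_info(n);print(n,i)
print(vision.camera_info("wrist"))
E
```

```text
0.0 [0.1949 0.5931 0.2216] [[-0.9499  0.3125 -0.001 ]
 [ 0.3125  0.9499 -0.0019]
 [ 0.0004 -0.0021 -1.    ]] 0.9984289410174755 -0.0187
side {'intrinsics': array([[476.349 ,   0.    , 251.4457],
       [  0.    , 476.349 , 192.0046],
       [  0.    ,   0.    ,   1.    ]]), 'dist': array([-0.0874,  0.    ,  0.    ,  0.    ,  0.    ]), 'camera_from_world': array([[-0.9346, -0.3556, -0.0077,  0.5108],
       [ 0.2008, -0.5452,  0.8139, -0.2637],
       [-0.2936,  0.7591,  0.5809, -0.6671],
       [ 0.    ,  0.    ,  0.    ,  1.    ]])}
top {'intrinsics': array([[432.8301,   0.    , 251.7528],
       [  0.    , 432.8301, 191.5812],
       [  0.    ,   0.    ,   1.    ]]), 'dist': array([-0.1616,  0.    ,  0.    ,  0.    ,  0.    ]), 'camera_from_world': array([[ 0.0035, -1.    ,  0.0032, -0.0128],
       [ 0.9888,  0.0039,  0.1489, -0.5864],
       [-0.1489,  0.0027,  0.9889, -0.7951],
       [ 0.    ,  0.    ,  0.    ,  1.    ]])}
{'intrinsics': array([[283.1712,   0.    , 253.1199],
       [  0.    , 283.1712, 191.7985],
       [  0.    ,   0.    ,   1.    ]]), 'dist': array([-0.044,  0.   ,  0.   ,  0.   ,  0.   ]), 'mount': array([[-0.0006,  0.9689,  0.2476,  0.0677],
       [ 1.    ,  0.0004,  0.0006, -0.0006],
       [ 0.0005,  0.2476, -0.9689, -0.162 ],
       [ 0.    ,  0.    ,  0.    ,  1.    ]])}
```

View pics/side0.png

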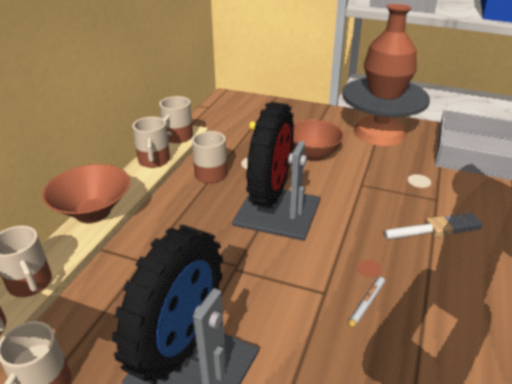

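View pics/top0.png

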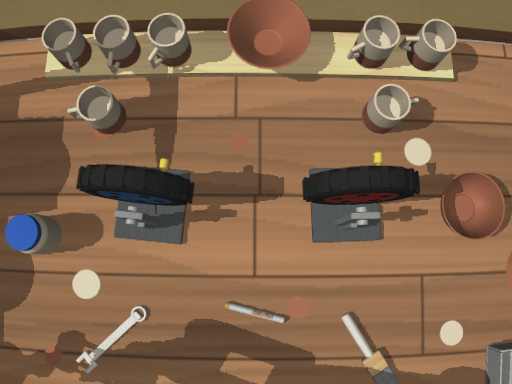

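```bash
cat > h.py <<'E'
from rig import bot, vision
import cv2, numpy as np
np.set_printoptions(precision=4,suppress=True)
def rays(name,px,st=None):
    i=vision.camera_info(name)
    p=cv2.undistortPoints(np.float64(px).reshape(-1,1,2),i['intrinsics'],i['dist'])[:,0]
    d=np.c_[p[:,0],-p[:,1],-np.ones(len(p))]
    if name=='wrist':
        M=np.eye(4);M[:3,:3]=st['tcp_rot'];M[:3,3]=st['position'];T=M@i['mount']
    else: T=np.linalg.inv(i['camera_from_world'])
    d=d@T[:3,:3].T
    return T[:3,3],d/np.linalg.norm(d,axis=1)[:,None]
def on_z(c,d,z): return c+d*((z-c[2])/d[...,2:3])
def blob(m):
    n,l,s,c=cv2.connectedComponentsWithStats(m.astype(np.uint8)); 
    return [(s[k,4],c[k].round(1),s[k,:4]) for k in range(1,n) if s[k,4]>15]
E
python3 - <<'E'
from h import *
im=cv2.imread('pics/top0.png')[...,::-1].astype(int); R,G,B=im[...,0],im[...,1],im[...,2]
ye=(R>170)&(G>140)&(B<80); print('yellow',[b for b in blob(ye)])
for p in [(100,185),(90,180),(185,190),(130,235),(180,230),(140,195)]: print(p,im[p[1],p[0]])
c0=rays('top',[(0,0)])[0];print(c0)
for nm,x0,x1 in(('blue',60,205),('red',290,430)):
    m=np.zeros(R.shape,np.uint8); m[150:215,x0:x1]=(im.max(2)<50)[150:215,x0:x1]
    n,l,s,_=cv2.connectedComponentsWithStats(m); k=1+s[1:,4].argmax(); l=l==k; print(nm,s[k])
    a,b=s[k,0],s[k,0]+s[k,2]
    rL=np.nonzero(l[:,a:a+6])[0];rR=np.nonzero(l[:,b-6:b])[0]
    ends=[(a,(rL.min()+rL.max())/2),(b,(rR.min()+rR.max())/2)]
    print(ends,rL.min(),rL.max(),rR.min(),rR.max())
    c,d=rays('top',ends); h=on_z(c,(d[0]+d[1])[None],.135)[0]
    P=[]
    for q in d:  # tangent point: closest on ray to hub
        P.append(c+q*((h-c)@q))
    P=np.array(P);u=P[0]-P[1];yaw=np.arctan2(-u[0],u[1])
    print('hub',h,'P',P,'len',[np.linalg.norm(p-h) for p in P],'yaw',yaw)
    # better hub x: mean of tangents along axle
    ax=np.array([np.cos(yaw),np.sin(yaw),0]); h=h+ax*((P.mean(0)-h)@ax); h[2]=.135;print('hub2',h)
    for b_ in blob(ye):
        v=b_[1]
        if x0<v[0]<x1 and 140<v[1]<200:
            c,d=rays('top',[v]);d=d[0];t=((h+.041*ax-c)@ax)/(d@ax);p=c+d*t-h
            yl=p@np.array([-ax[1],ax[0],0]);print('valve',v,'y',yl,'z',p[2],'r',np.hypot(yl,p[2]),'ang from top',np.arctan2(-yl,p[2]), 'asin',np.arcsin(-yl/.05))
E
```

```text
yellow [(np.int32(37), array([377.9, 157.5]), array([373, 152,   9,  11], dtype=int32))]
(100, 185) [36 37 37]
(90, 180) [39 39 38]
(185, 190) [24 23 23]
(130, 235) [84 88 88]
(180, 230) [82 85 84]
(140, 195) [28 36 46]
[ 0.4616 -0.0084  0.8735]
blue [  77  165  117   41 3277]
[(np.int32(77), np.float64(178.5)), (np.int32(194), np.float64(190.5))] 167 190 178 203
hub [0.5843 0.1913 0.135 ] P [[0.5879 0.2844 0.1746]
 [0.5765 0.0915 0.1206]] len [np.float64(0.10119549833626576), np.float64(0.10119549833626573)] yaw -0.059347288689837505
hub2 [0.5824 0.1915 0.135 ]
red [ 303  166  117   39 3306]
[(np.int32(303), np.float64(189.5)), (np.int32(420), np.float64(182.0))] 178 201 171 193
hub [ 0.5837 -0.2007  0.135 ] P [[ 0.5788 -0.1007  0.1219]
 [ 0.5845 -0.2941  0.1733]] len [np.float64(0.10096572249823067), np.float64(0.1009657224982307)] yaw 0.02939680497042383
hub2 [ 0.5817 -0.2007  0.135 ]
valve [377.9 157.5] y -0.01952411808285981 z 0.04920596197698279 r 0.052937868119085886 ang from top 0.37773053548533775 asin 0.401155493024869
```

```bash
cat >> h.py <<'E'
from scipy.spatial.transform import Rotation as Ro
def step(pos,R,st=None):
    "shift(mm), rotvec(deg) in tool axes from the present pose"
    st=st or bot.read_state(); A=np.array(st['tcp_rot'])
    return (A.T@(np.array(pos)-st['position'])*1000).round(1), Ro.from_matrix(A.T@R).as_rotvec(degrees=True).round(1)
def toolR(yaw,th=0):
    "jaws along axle; th = tilt about axle (rad, + : grasp on the -y side)"
    c,s=np.cos(yaw),np.sin(yaw)
    R=np.array([[-s,c,0],[c,s,0],[0,0,-1.]]).T
    return R@Ro.from_rotvec([0,th,0]).as_matrix()
def valve(name,v,h,yaw,st=None):
    ax=np.array([np.cos(yaw),np.sin(yaw),0]);c,d=rays(name,[v],st);d=d[0]
    p=c+d*(((h+.041*ax-c)@ax)/(d@ax))-h; yl=p@[-ax[1],ax[0],0]
    return dict(y=yl,z=p[2],r=np.hypot(yl,p[2]),deg=np.degrees(np.arctan2(-yl,p[2])))
E
python3 - <<'E'
from h import *
im=cv2.imread('pics/top0.png')[...,::-1].astype(int); R,G,B=im[...,0],im[...,1],im[...,2]
ye=(R>130)&(G>100)&(B<80)&(R-G<60); print('yellow',blob(ye))
h=np.array([.5824,.1915,.135]);yaw=-.059
for v in [b[1] for b in blob(ye)]:
    if 140<v[0]<200: print(valve('top',v,h,yaw))
print(step([.722,.120,.33],toolR(yaw)))
E
```

```text
yellow [(np.int32(45), array([488.2,  63.3]), array([478,  60,  24,   7], dtype=int32)), (np.int32(185), array([21.9, 69.8]), array([ 0, 65, 45, 11], dtype=int32)), (np.int32(39), array([225.4,  81.2]), array([216,  77,  19,   7], dtype=int32)), (np.int32(69), array([111.4,  83.2]), array([96, 81, 30,  5], dtype=int32)), (np.int32(36), array([487.3,  83.4]), array([479,  81,  19,   6], dtype=int32)), (np.int32(27), array([81.8, 85.2]), array([76, 83, 13,  5], dtype=int32)), (np.int32(20), array([234. ,  96.5]), array([234,  87,   1,  20], dtype=int32)), (np.int32(30), array([237.2, 103.3]), array([237,  89,   3,  28], dtype=int32)), (np.int32(71), array([323.3, 100.7]), array([307,  99,  34,   4], dtype=int32)), (np.int32(31), array([347.5, 101.1]), array([342, 100,  12,   4], dtype=int32)), (np.int32(57), array([498.4, 106.7]), array([486, 103,  26,   8], dtype=int32)), (np.int32(348), array([312. , 109.9]), array([250, 107, 113,  11], dtype=int32)), (np.int32(75), array([ 33.8, 115.5]), array([ 18, 114,  35,   4], dtype=int32)), (np.int32(41), array([197., 116.]), array([177, 116, 
[... 3391 characters left out ...]
np.float64(26.24809020805081)}
{'y': np.float64(-0.046885147346060654), 'z': np.float64(0.007275855949753773), 'r': np.float64(0.04744633938949754), 'deg': np.float64(81.17893493309137)}
{'y': np.float64(-0.8399619015651905), 'z': np.float64(3.541237010631261), 'r': np.float64(3.6394911129917107), 'deg': np.float64(13.34364743464458)}
{'y': np.float64(-0.7537239727118303), 'z': np.float64(3.118278767626202), 'r': np.float64(3.208077664220255), 'deg': np.float64(13.588420531997267)}
{'y': np.float64(-0.36983941447552515), 'z': np.float64(1.5255972767210657), 'r': np.float64(1.5697860501477043), 'deg': np.float64(13.626911516468699)}
(array([-648.5, -284.9, -108. ]), array([-0.1,  0.1, 75.2]))
```

```bash
python3 -m jog '[[[-30,-10,-40],[0,0,7],0],[[-60,-25,-75],[0,0,14],0],[[-98,-43,-108],[0,0,21],0],[[-135,-60,-108],[0,0,28],0],[[-172,-76,-108],[0,0,35],0],[[-210,-92,-108],[0,0,42],0],[[-248,-109,-108],[0,0,49],0],[[-285,-125,-108],[0,0,56],0],[[-322,-142,-108],[0,0,63],0],[[-360,-158,-108],[0,0,70],0],[[-397,-174,-108],[0,0,75],0],[[-434,-191,-108],[0,0,75],0]]' | tail -c 400
python3 - <<'E'
from h import *
print(step([.722,.120,.33],toolR(-.059)))
E
```

```text
time_s: 1.1
position: [0.5377, 0.2852, 0.3301]
tcp_rot: [[0.059, 0.998, -0.001], [0.998, -0.059, -0.0], [-0.0, -0.001, -1.0]]
force: [0.3, 0.9, -0.2]
opening: 1.002
(array([-154. ,  193.8,   -0. ]), array([-0.1,  0. , -0. ]))
```

```bash
python3 -m jog '[[[-26,32,0],[0,0,0],0],[[-51,64,0],[0,0,0],0],[[-77,96,0],[0,0,0],0],[[-103,128,0],[0,0,0],0],[[-128,160,0],[0,0,0],0],[[-154,194,0],[0,0,0],0],[[-154,194,0],[0,0,0],0],[[-154,194,0],[0,0,0],0]]' | tail -c 400
python3 - <<'E'
from h import *
st=bot.read_state();im=vision.capture('wrist');cv2.imwrite('pics/w1.png',im[...,::-1]);np.save('w1.npy',st)
i=im.astype(int);R,G,B=i[...,0],i[...,1],i[...,2]
print(st['position'],[b for b in blob((R>140)&(G>110)&(B<75)&(R-G<60)) if b[0]<900])
E
```

```text
time_s: 1.77
position: [0.7228, 0.1197, 0.3283]
tcp_rot: [[0.06, 0.998, -0.003], [0.998, -0.06, -0.0], [-0.0, -0.003, -1.0]]
force: [-0.6, 0.5, 0.2]
opening: 1.003
[0.7228 0.1197 0.3283] [(np.int32(291), array([96.2, 16.7]), array([89,  0, 20, 33], dtype=int32)), (np.int32(104), array([319. ,  13.2]), array([315,   0,   7,  33], dtype=int32)), (np.int32(44), array([477.1,   3.5]), array([470,   0,  15,  13], dtype=int32)), (np.int32(31), array([491.7,   4. ]), array([488,   0,  10,  11], dtype=int32)), (np.int32(23), array([509.5,   3.7]), array([506,   0,   6,  12], dtype=int32)), (np.int32(33), array([507.5,  17.8]), array([503,  12,   9,  11], dtype=int32)), (np.int32(146), array([288.8,  71.2]), array([284,  55,  10,  33], dtype=int32)), (np.int32(25), array([293.2,  96.6]), array([291,  93,   6,   7], dtype=int32)), (np.int32(209), array([319.9, 115.6]), array([317,  93,   6,  44], dtype=int32)), (np.int32(534), array([305.6, 118.1]), array([296, 100,  20,  38], dtype=int32)), (np.int32(829), array([166.1, 184.5]), array([146, 155,  34,  64], dtype=int32)), (np.int32(834), array([199.3, 203. ]), array([191, 164,  19,  73], dtype=int32)), (np.int32(17), array([313.2, 206.6]), array([307, 206,  14,   2], dtype=int32)), (np.int32(43), array([ 89.9, 232.1]), array([ 86, 226,  11,  19], dtype=int32)), (np.int32(26), array([413.2, 228.5]), array([409, 226,   8,   9], dtype=int32)), (np.int32(17), array([263.2, 235.6]), array([257, 235,  14,   2], dtype=int32)), (np.int32(52), array([418.7, 266.5]), array([414, 251,   9,  24], dtype=int32)), (np.int32(44), array([ 86., 268.]), array([ 82, 260,   9,  14], dtype=int32)), (np.int32(27), array([386.6, 378.1]), array([384, 373,   6,  11], dtype=int32))]
```

View pics/w1.png

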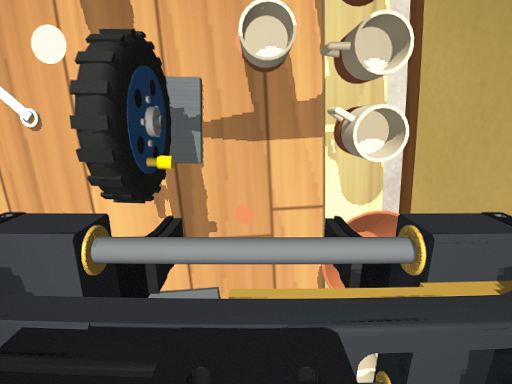

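Run:
```python
from h import *
im=cv2.imread('pics/w1.png')[...,::-1].astype(int);st=np.load('w1.npy',allow_pickle=True).item();R,G,B=im[...,0],im[...,1],im[...,2]
ye=(R>190)&(G>170)&(B<60);v=[b for b in blob(ye) if b[1][0]<260 and 140<b[1][1]<190];print(v)
m=np.zeros(R.shape,np.uint8);m[15:210,60:180]=(im.max(2)<62)[15:210,60:180]
n,l,s,_=cv2.connectedComponentsWithStats(m);k=1+s[1:,4].argmax();l=l==k;print(s[k])
a,b=s[k,1],s[k,1]+s[k,3]
e=[];
for q,sl in((a,slice(a,a+6)),(b,slice(b-6,b))):
    c=np.nonzero(l[sl])[1];e.append(((c.min()+c.max())/2,q));print(c.min(),c.max())
c,d=rays('wrist',e,st);h=on_z(c,(d[0]+d[1])[None],.135)[0]
P=np.array([c+q*((h-c)@q) for q in d]);u=P[0]-P[1];yaw=np.arctan2(-u[0],u[1]);print('hub',h,P,[np.linalg.norm(p-h) for p in P],yaw)
for H,Y in((np.array([.5824,.1915,.135]),-.059),(np.r_[P.mean(0)[0],h[1],.135],yaw)):
    print(H,Y,valve('wrist',v[0][1],H,Y,st)); print('top',valve('top',(164,163.4),H,Y))
c1,d1=rays('wrist',[v[0][1]],st);c2,d2=rays('top',[(164,163.4)])
t=np.linalg.lstsq(np.c_[d1[0],-d2[0]],c2-c1,rcond=None)[0];print('triang',c1+d1[0]*t[0],c2+d2[0]*t[1])
```

```text
[(np.int32(169), array([163.5, 161.5]), array([156, 156,  16,  12], dtype=int32))]
[   70    29   101   174 10522]
92 144
104 153
hub [0.5656 0.195  0.135 ] [[0.5855 0.2918 0.1572]
 [0.5674 0.0971 0.1607]] [np.float64(0.10127138960521487), np.float64(0.10127138960521487)] -0.09277626420829153
[0.5824 0.1915 0.135 ] -0.059 {'y': np.float64(-0.04286771728334917), 'z': np.float64(0.034900701637709364), 'r': np.float64(0.05527838781919713), 'deg': np.float64(50.84928231793119)}
top {'y': np.float64(-0.046885147346060654), 'z': np.float64(0.007275855949753773), 'r': np.float64(0.04744633938949754), 'deg': np.float64(81.17893493309137)}
[0.5764 0.195  0.135 ] -0.09277626420829153 {'y': np.float64(-0.048196075210959734), 'z': np.float64(0.01061669368480439), 'r': np.float64(0.04935155367906316), 'deg': np.float64(77.57720961575566)}
top {'y': np.float64(-0.05739528478295079), 'z': np.float64(0.04701408100979998), 'r': np.float64(0.07419260427099225), 'deg': np.float64(50.67813681779373)}
triang [0.6155 0.1443 0.1539] [0.6181 0.14   0.1535]
```

```bash
cat >> h.py <<'E'
H=np.array([.5795,.1933,.135]);YAW=-.075
def grasp(r,deg,H=H,yaw=YAW):
    t=np.radians(deg);yl=np.array([-np.sin(yaw),np.cos(yaw),0])
    return H+r*(-yl*np.sin(t)+np.array([0,0,np.cos(t)])),toolR(yaw,t)
E
python3 - <<'E'
from h import *
print(step(*grasp(.18,34)),step(*grasp(.067,34)))
E
```

```text
(array([ -37.1, -147.6,   45.1]), array([-0.5, 34. ,  0.9])) (array([  26. , -146.2,  138.8]), array([-0.5, 34. ,  0.9]))
```

```bash
python3 -m jog '[[[-9,-35,10],[0,7,0],0],[[-18,-70,20],[0,14,0.5],0],[[-28,-105,32],[0,21,1],0],[[-37,-140,45],[0,28,1],0],[[-37,-148,45],[-0.5,34,1],0],[[-37,-148,45],[-0.5,34,1],0],[[-37,-148,45],[-0.5,34,1],0],[[-37,-148,45],[-0.5,34,1],0]]' | tail -c 400
python3 - <<'E'
from h import *
print(step(*grasp(.18,34)),step(*grasp(.067,34)))
st=bot.read_state();im=vision.capture('wrist');cv2.imwrite('pics/w2.png',im[...,::-1])
E
```

```text
time_s: 2.48
position: [0.573, 0.0945, 0.2868]
tcp_rot: [[0.058, 0.997, 0.046], [0.828, -0.074, 0.556], [0.558, 0.006, -0.83]]
force: [0.3, -0.1, 0.5]
opening: 1.0
(array([-2.8, -0.9,  1.2]), array([0.3, 0.1, 0.3])) (array([ -2.6,  -1.4, 114.2]), array([0.3, 0.1, 0.3]))
```

View pics/w2.png

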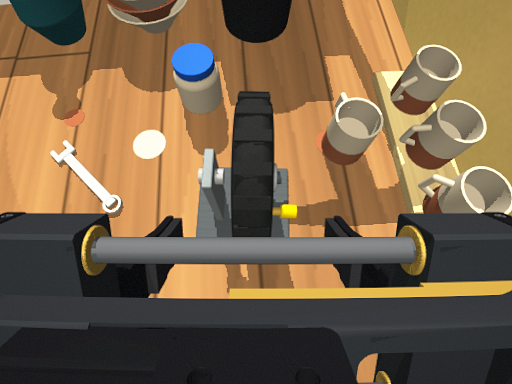

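```bash
python3 -m jog '[[[-3,-1,20],[0,0,0],0],[[-3,-1,50],[0,0,0],0],[[-3,-1,80],[0,0,0],0],[[-3,-1,100],[0,0,0],0],[[-3,-1,114],[0,0,0],0],[[-3,-1,114],[0,0,0],0],[[-3,-1,114],[0,0,0],1],[[-3,-1,114],[0,0,0],1],[[-3,-1,114],[0,0,0],1],[[-3,-1,114],[0,0,0],1],[[-3,-1,114],[0,0,0],1],[[-3,-1,114],[0,0,0],1]]' | tail -c 400
python3 - <<'E'
from h import *
print(step(*grasp(.067,34)))
for k in range(1,13): 
    a=34-5.67*k; p,r=step(*grasp(.067,a)); print(k,p.round().tolist(),r.tolist())
E
```

```text
time_s: 3.53
position: [0.5762, 0.1543, 0.19]
tcp_rot: [[0.06, 0.997, 0.046], [0.827, -0.076, 0.557], [0.559, 0.004, -0.829]]
force: [-0.5, 0.1, -0.3]
opening: 0.631
(array([1.7, 0.4, 0.5]), array([0.2, 0. , 0.1]))
1 [8.0, 0.0, 1.0] [0.2, -5.7, 0.1]
2 [15.0, 0.0, 2.0] [0.2, -11.3, 0.1]
3 [21.0, 0.0, 3.0] [0.2, -17.0, 0.1]
4 [28.0, 0.0, 6.0] [0.2, -22.7, 0.1]
5 [34.0, 0.0, 8.0] [0.3, -28.3, 0.1]
6 [39.0, 0.0, 12.0] [0.3, -34.0, 0.0]
7 [44.0, 0.0, 16.0] [0.3, -39.7, 0.0]
8 [49.0, 0.0, 20.0] [0.3, -45.3, 0.0]
9 [54.0, 0.0, 25.0] [0.3, -51.0, 0.0]
10 [58.0, 0.0, 31.0] [0.3, -56.7, -0.0]
11 [61.0, 0.0, 36.0] [0.3, -62.4, -0.0]
12 [64.0, 0.0, 42.0] [0.3, -68.0, -0.0]
```

```bash
python3 -m jog '[[[0,0,0],[0,0,0],1],[[0,0,0],[0,0,0],1],[[0,0,0],[0,0,0],1],[[0,0,0],[0,0,0],1],[[0,0,0],[0,0,0],1],[[0,0,0],[0,0,0],1]]' | tail -c 400
```

```text
time_s: 4.03
position: [0.5766, 0.1545, 0.1895]
tcp_rot: [[0.061, 0.997, 0.046], [0.827, -0.076, 0.557], [0.559, 0.004, -0.829]]
force: [2.7, -1.7, 1.3]
opening: 0.458
```

```bash
python3 -m jog '[[[3,0,0],[0,-2.5,0],1],[[8,0,1],[0,-5.7,0],1],[[12,0,1],[0,-8.5,0],1],[[15,0,2],[0,-11.3,0],1],[[18,0,2],[0,-14.2,0],1],[[21,0,3],[0,-17,0],1],[[25,0,4],[0,-19.8,0],1],[[28,0,6],[0,-22.7,0],1],[[31,0,7],[0,-25.5,0],1],[[34,0,8],[0,-28.3,0],1],[[37,0,10],[0,-31.2,0],1],[[39,0,12],[0,-34,0],1]]' | tail -c 400
python3 - <<'E'
from h import *
print(step(*grasp(.067,0)))
for k in range(1,13): 
    a=-2.83*k; p,r=step(*grasp(.067,a)); print(k,p.tolist(),r.tolist())
E
```

```text
time_s: 5.03
position: [0.58, 0.1914, 0.2026]
tcp_rot: [[0.076, 0.997, 0.005], [0.997, -0.075, -0.007], [-0.007, 0.006, -1.0]]
force: [3.5, -5.2, 6.7]
opening: 0.457
(array([ 1.8, -0.7,  0.5]), array([ 0.3,  0.4, -0. ]))
1 [5.2, -0.7, 0.6] [0.3, -2.4, -0.0]
2 [8.5, -0.7, 0.8] [0.3, -5.3, -0.0]
3 [11.7, -0.7, 1.2] [0.3, -8.1, -0.1]
4 [15.0, -0.7, 1.8] [0.3, -10.9, -0.1]
5 [18.2, -0.7, 2.5] [0.3, -13.8, -0.1]
6 [21.4, -0.7, 3.3] [0.3, -16.6, -0.1]
7 [24.6, -0.7, 4.3] [0.3, -19.4, -0.1]
8 [27.7, -0.7, 5.5] [0.3, -22.3, -0.1]
9 [30.7, -0.7, 6.9] [0.3, -25.1, -0.1]
10 [33.7, -0.7, 8.3] [0.3, -27.9, -0.1]
11 [36.5, -0.8, 10.0] [0.3, -30.7, -0.1]
12 [39.3, -0.8, 11.7] [0.3, -33.6, -0.1]
```

```bash
python3 -m jog '[[[4,0,0],[0,-2.8,0],1],[[7,0,0],[0,-5.7,0],1],[[10,0,1],[0,-8.5,0],1],[[13,0,1],[0,-11.3,0],1],[[17,0,2],[0,-14.2,0],1],[[20,0,3],[0,-17,0],1],[[23,0,4],[0,-19.8,0],1],[[26,0,5],[0,-22.7,0],1],[[29,0,7],[0,-25.5,0],1],[[32,0,8],[0,-28.3,0],1],[[35,0,10],[0,-31.2,0],1],[[38,0,12],[0,-34,0],1]]' | tail -c 400
python3 - <<'E'
from h import *
print(step(*grasp(.067,-34)))
im=vision.capture('top');cv2.imwrite('pics/top2.png',im[...,::-1])
E
```

```text
time_s: 6.03
position: [0.5836, 0.2298, 0.1923]
tcp_rot: [[0.066, 0.997, -0.036], [0.822, -0.075, -0.564], [-0.565, 0.008, -0.825]]
force: [6.6, -4.7, 4.6]
opening: 0.458
(array([ 1.6, -1.4,  1. ]), array([ 0.4,  0.4, -0.2]))
```

View pics/top2.png

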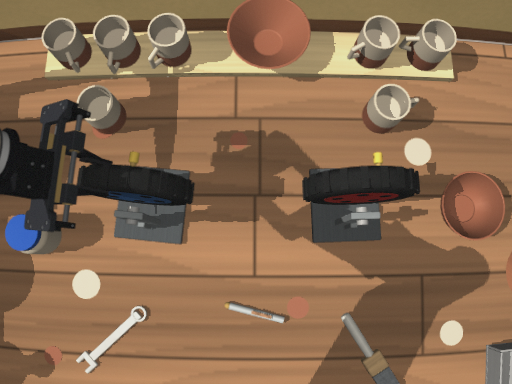

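Run:
```python
from h import *
im=cv2.imread('pics/top2.png')[...,::-1].astype(int);R,G,B=im[...,0],im[...,1],im[...,2]
m=np.zeros(R.shape,bool);m[148:172,120:150]=((R-B>60)&(R-G<45)&(R>90))[148:172,120:150]
print(blob(m));v=blob(m)[0][1]
c,d=rays('top',[v]);p=on_z(c,d,.185)[0]
for h,y in((np.array([.5824,.1915,.135]),-.059),(np.array([.5824,.1915,.135]),-.075),(H,YAW),(np.array([.5764,.195,.135]),-.093)):
    q=p-h;yl=-q[0]*np.sin(y)+q[1]*np.cos(y);print(p,'axial',q[0]*np.cos(y)+q[1]*np.sin(y),'yl',yl,np.degrees(np.arcsin(-yl/.05)))
```

```text
[(np.int32(520), array([134.8, 156.2]), array([120, 148,  30,  19], dtype=int32))]
[0.6235 0.1829 0.185 ] axial 0.0415097638007783 yl -0.006193183869995077 7.11513932787133
[0.6235 0.1829 0.185 ] axial 0.041603537378454014 yl -0.005528263275528015 6.347901664345572
[0.6235 0.1829 0.185 ] axial 0.04463025842407036 yl -0.007105906997039032 8.170432468304618
[0.6235 0.1829 0.185 ] axial 0.04799540384347208 yl -0.007706223651403448 8.866022100641874
```

```bash
python3 -m jog '[[[2,0,0],[0,-2,0],1],[[4,0,0.5],[0,-4,0],1],[[7,0,0.5],[0,-6,0],1],[[7,0,0.5],[0,-6,0],1],[[7,0,0.5],[0,-6,0],1]]' | tail -c 400
python3 - <<'E'
from h import *
print(step(*grasp(.067,-40)))
a=vision.capture('top');st=bot.read_state();b=vision.capture('wrist');np.save('w3.npy',st);cv2.imwrite('pics/top3.png',a[...,::-1]);cv2.imwrite('pics/w3.png',b[...,::-1])
a=cv2.resize(a[130:220,70:210],None,fx=3,fy=3,interpolation=0)
cv2.imwrite('pics/c3.png',np.hstack([a,cv2.resize(b,(360,270))])[...,::-1])
E
```

```text
time_s: 6.5
position: [0.5844, 0.2375, 0.1865]
tcp_rot: [[0.06, 0.997, -0.04], [0.763, -0.072, -0.643], [-0.644, 0.008, -0.765]]
force: [7.4, 0.4, 4.6]
opening: 0.456
(array([-0.9, -1.5,  1. ]), array([ 0.5,  0.1, -0.2]))
```

View pics/c3.png

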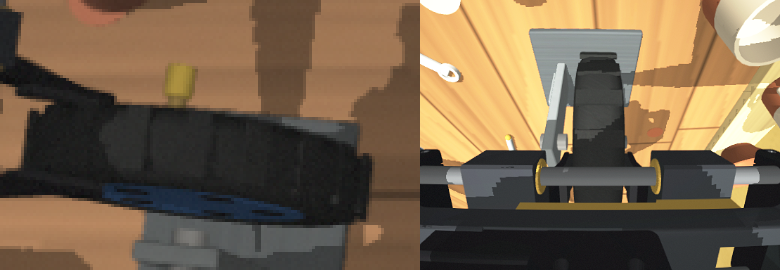

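Run:
```python
from h import *
c,d=rays('top',[(130,156.3)]);p=on_z(c,d,.185)[0]
for h,y in((np.array([.5824,.1915,.135]),-.065),(H,YAW)):
    q=p-h;yl=-q[0]*np.sin(y)+q[1]*np.cos(y);print(p,'axial',q[0]*np.cos(y)+q[1]*np.sin(y),'yl',yl,np.degrees(np.arcsin(-yl/.05)))
P,R=grasp(.18,-40);print(step(P,R)); print(step([.70,.127,.33],toolR(YAW)))
```

```text
[0.6233 0.191  0.185 ] axial 0.04087857816007729 yl 0.002145601561073533 -2.4594334910451523
[0.6233 0.191  0.185 ] axial 0.04388179963580606 yl 0.0009766295289169395 -1.1192061777712115
(array([  -0.8,   -0.6, -112. ]), array([ 0.5,  0.1, -0.2]))
(array([-169.4,  124.5,  -43.5]), array([ 0.5, 40.1, -0. ]))
```

```bash
python3 -m jog '[[[0,0,0],[0,0,0],0],[[0,0,0],[0,0,0],0],[[0,0,0],[0,0,0],0],[[0,0,0],[0,0,0],0],[[0,0,0],[0,0,0],0],[[0,0,0],[0,0,0],0],[[0,0,0],[0,0,0],0],[[0,0,-20],[0,0,0],0],[[0,0,-45],[0,0,0],0],[[0,0,-75],[0,0,0],0],[[0,0,-112],[0,0,0],0],[[0,0,-112],[0,0,0],0]]' | tail -c 400
python3 - <<'E'
from h import *
print(step([.70,.127,.33],toolR(YAW)))
E
```

```text
time_s: 7.6
position: [0.5891, 0.3137, 0.2765]
tcp_rot: [[0.064, 0.997, -0.035], [0.768, -0.072, -0.636], [-0.637, 0.013, -0.771]]
force: [0.3, 0.4, 1.6]
opening: 0.998
(array([-170.5,  124.7,   73.5]), array([ 0.8, 39.6, -0.1]))
```

```bash
python3 -m jog '[[[-24,18,-12],[0,7,0],0],[[-48,36,-10],[0,14,0],0],[[-72,54,5],[0,21,0],0],[[-97,71,25],[0,28,0],0],[[-121,89,45],[0,35,0],0],[[-146,107,60],[0.8,39.6,0],0],[[-170,125,73],[0.8,39.6,0],0],[[-170,125,73],[0.8,39.6,0],0],[[-170,125,73],[0.8,39.6,0],0],[[-170,125,73],[0.8,39.6,0],0]]' | tail -c 400
python3 - <<'E'
from h import *
st=bot.read_state();b=vision.capture('wrist');a=vision.capture('top');np.save('w4.npy',st);cv2.imwrite('pics/top4.png',a[...,::-1]);cv2.imwrite('pics/w4.png',b[...,::-1])
cv2.imwrite('pics/c4.png',cv2.resize(b[10:215,60:260],None,fx=2.8,fy=2.8,interpolation=cv2.INTER_CUBIC)[...,::-1])
E
```

```text
time_s: 8.43
position: [0.6976, 0.123, 0.3236]
tcp_rot: [[0.08, 0.997, -0.012], [0.997, -0.08, -0.006], [-0.007, -0.012, -1.0]]
force: [-0.5, 0.9, 0.6]
opening: 1.002
```

View pics/c4.png

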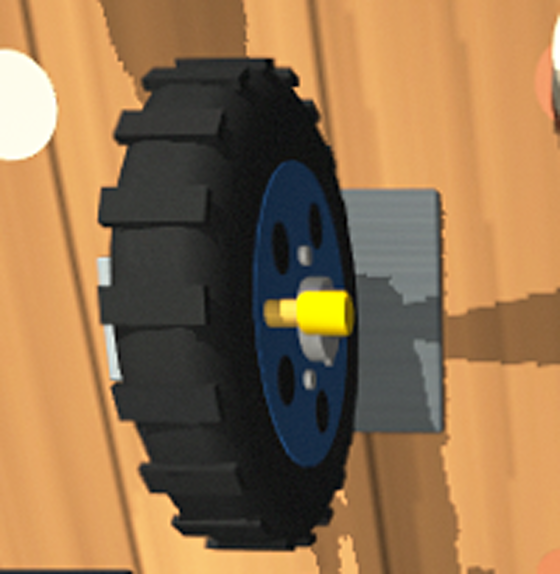

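Run:
```python
from h import *
st=np.load('w4.npy',allow_pickle=True).item()
f=lambda x,y:(60+x/2.8,10+y/2.8)
im=cv2.imread('pics/w4.png')[...,::-1].astype(int);R,G,B=im[...,0],im[...,1],im[...,2]
ye=(R>190)&(G>170)&(B<60);v=[b for b in blob(ye) if 150<b[1][0]<200 and 100<b[1][1]<150];print(v);v=v[0][1]
bl=((B-R>30)&(B>60)).astype(np.uint8);bl[:, :130]=0;bl[:,200:]=0;bl[200:]=0
cs=max(cv2.findContours(bl,cv2.RETR_EXTERNAL,cv2.CHAIN_APPROX_NONE)[0],key=cv2.contourArea)
el=cv2.fitEllipse(cv2.convexHull(cs));print(el)
boss=f(318,320); e=[f(222,60),f(260,549)]
c,d=rays('wrist',[v,el[0],boss]+e,st)
pv=on_z(c,d[0:1],.185)[0];pd=on_z(c,d[1:2],.135)[0];pb=on_z(c,d[2:3],.135)[0];ph=on_z(c,(d[3]+d[4])[None],.135)[0]
print('valve',pv,'disc',pd,'boss',pb,'bisector',ph)
for y in(-.06,-.075,-.09):
    yl=lambda p:-p[0]*np.sin(y)+p[1]*np.cos(y)
    print(y,[round(np.degrees(np.arcsin(-(yl(pv)-yl(q))/.05)),1) for q in(pd,pb,ph)])
```

```text
[(np.int32(231), array([174.3, 120.5]), array([166, 114,  18,  14], dtype=int32))]
((166.4664306640625, 121.62906646728516), (32.5648193359375, 109.4062271118164), 176.63821411132812)
valve [0.6192 0.1947 0.185 ] disc [0.5953 0.1949 0.135 ] boss [0.6035 0.191  0.135 ] bisector [0.5697 0.1943 0.135 ]
-0.06 [np.float64(-1.4), np.float64(-5.3), np.float64(-3.8)]
-0.075 [np.float64(-1.8), np.float64(-5.5), np.float64(-4.6)]
-0.09 [np.float64(-2.2), np.float64(-5.8), np.float64(-5.5)]
```

Run:
```python
import cv2
a=cv2.imread('pics/top4.png');b=cv2.imread('pics/top0.png')
cv2.imwrite('pics/c5.png',cv2.vconcat([cv2.resize(x[140:225,60:215],None,fx=3.4,fy=3.4,interpolation=2) for x in(a,b)]))
```

```text
(no output)
```

View pics/c5.png

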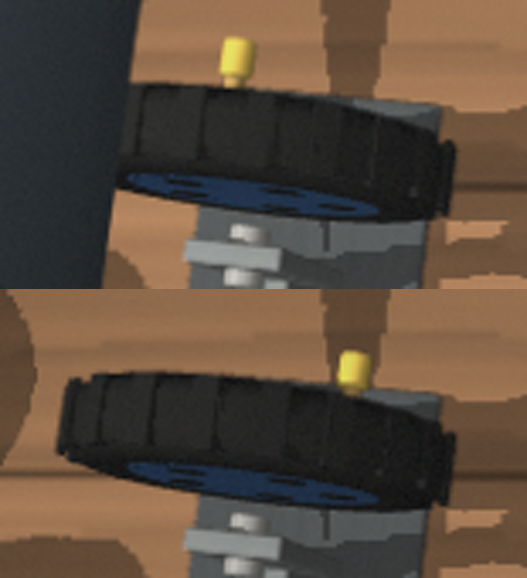

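```bash
python3 -m jog '[[[0,6,0],[7,0,0],0],[[0,12,4],[14,0,0],0],[[0,24,8],[21,0,0],0],[[0,28,10],[28,0,0],0],[[0,28,10],[30,0,0],0],[[0,28,10],[30,0,0],0],[[0,28,10],[30,0,0],0],[[0,28,10],[30,0,0],0],[[0,28,10],[30,0,0],0]]' | tail -c 400
python3 - <<'E'
from h import *
st=bot.read_state();b=vision.capture('wrist');np.save('w5.npy',st);cv2.imwrite('pics/w5.png',b[...,::-1])
cv2.imwrite('pics/c6.png',cv2.resize(b[10:215,110:370],None,fx=2.8,fy=2.8,interpolation=cv2.INTER_CUBIC)[...,::-1])
E
```

```text
time_s: 9.28
position: [0.7255, 0.1219, 0.3172]
tcp_rot: [[0.078, 0.86, -0.504], [0.997, -0.071, 0.034], [-0.007, -0.505, -0.863]]
force: [0.4, -0.7, 0.2]
opening: 0.998
```

View pics/c6.png

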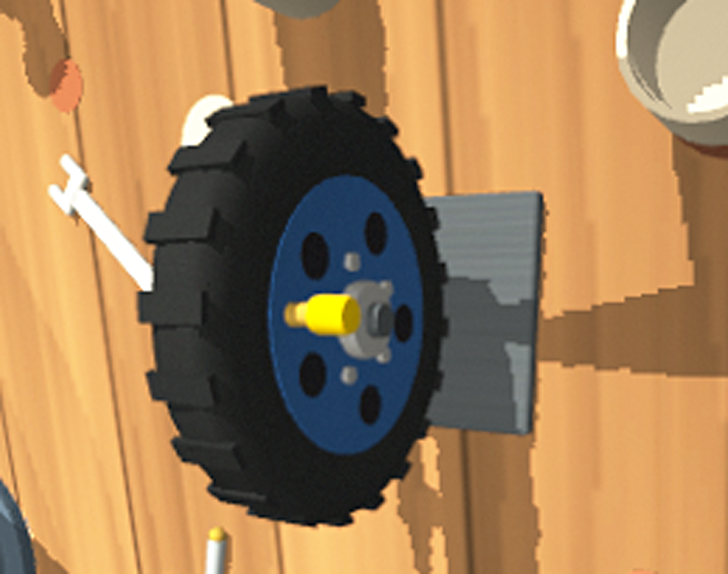

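Run:
```python
from h import *
st=np.load('w5.npy',allow_pickle=True).item()
f=lambda x,y:(110+x/2.8,10+y/2.8)
im=cv2.imread('pics/w5.png')[...,::-1].astype(int);R,G,B=im[...,0],im[...,1],im[...,2]
ye=(R>190)&(G>170)&(B<60);v=[b for b in blob(ye) if 210<b[1][0]<250 and 100<b[1][1]<150];print(v);v=v[0][1]
bl=((B-R>30)&(B>60)).astype(np.uint8);bl[:,:195]=0;bl[:,270:]=0;bl[190:]=0;bl[:60]=0
hull=cv2.convexHull(np.vstack([k for k in cv2.findContours(bl,0,1)[0] if cv2.contourArea(k)>30]))[:,0]
c,d=rays('wrist',[v,f(380,320)],st); _,dh=rays('wrist',hull,st)
for y in(-.06,-.075,-.09):
    ax=np.array([np.cos(y),np.sin(y),0]);yl=np.array([-ax[1],ax[0],0]);out=[]
    for x0 in(.595,.600,.605):
        o=np.array([x0,.193,.135]);p=c+dh*(((o-c)@ax)/(dh@ax))[:,None]-o
        q=np.c_[p@yl,p[:,2]];s=np.linalg.lstsq(np.c_[2*q,np.ones(len(q))],(q**2).sum(1),rcond=None)[0]
        r=np.sqrt(s[2]+s[0]**2+s[1]**2)
        ol=o+yl*s[0]
        pv=on_z(c,d[:1],.185)[0];pn=on_z(c,d[1:],.135)[0]
        out.append((x0,'cz',s[1],'r',r,'deg disc',np.degrees(np.arcsin(-((pv-ol)@yl)/.05)),'nut',np.degrees(np.arcsin(-((pv-pn)@yl)/.05))))
    print(y,pv,pn,ol,*[np.round([o for o in t if not isinstance(o,str)],4) for t in out],sep='\n  ')
```

```text
[(np.int32(164), array([226. , 121.5]), array([219, 115,  16,  14], dtype=int32))]
-0.06
  [0.6175 0.1944 0.185 ]
  [0.6127 0.1906 0.135 ]
  [0.605  0.1923 0.135 ]
  [ 0.595  -0.0061  0.0658 -3.3757 -4.7261]
  [ 0.6     0.0014  0.0642 -3.2892 -4.7261]
  [ 0.605   0.009   0.0627 -3.2027 -4.7261]
-0.075
  [0.6175 0.1944 0.185 ]
  [0.6127 0.1906 0.135 ]
  [0.6049 0.1921 0.135 ]
  [ 0.595  -0.0061  0.0657 -4.0365 -4.8044]
  [ 0.6     0.0014  0.0642 -3.8577 -4.8044]
  [ 0.605   0.009   0.0627 -3.679  -4.8044]
-0.09
  [0.6175 0.1944 0.185 ]
  [0.6127 0.1906 0.135 ]
  [0.6049 0.1919 0.135 ]
  [ 0.595  -0.0061  0.0658 -4.6966 -4.8816]
  [ 0.6     0.0014  0.0643 -4.4256 -4.8816]
  [ 0.605   0.009   0.0627 -4.1546 -4.8816]
```

Run:
```python
from h import *
P,R=grasp(.18,30);P[2]+=0.01;print(step([.65,.12,.34],toolR(YAW)),step(P,R))
```

```text
(array([ -7.7, -76.3,  18.4]), array([-30.3,   0.3,  -0.3])) (array([ -29.9, -121.9,   90.6]), array([-29.5,  29.6,  -8.2]))
```

```bash
python3 -m jog '[[[-2,-10,-10],[-7,0,0],0],[[-4,-25,-8],[-14,0,0],0],[[-5,-45,0],[-21,0,0],0],[[-7,-65,10],[-28,0,0],0],[[-8,-76,18],[-30,3,-1],0],[[-13,-88,36],[-30,9,-3],0],[[-18,-98,54],[-30,16,-5],0],[[-24,-110,72],[-30,23,-7],0],[[-30,-122,90],[-29.5,29.6,-8.2],0],[[-30,-122,90],[-29.5,29.6,-8.2],0],[[-30,-122,90],[-29.5,29.6,-8.2],0],[[-30,-122,90],[-29.5,29.6,-8.2],0]]' | tail -c 400
python3 - <<'E'
from h import *
print(step(*grasp(.067,30)))
E
```

```text
time_s: 10.33
position: [0.5742, 0.1024, 0.3009]
tcp_rot: [[0.067, 0.997, 0.038], [0.864, -0.077, 0.497], [0.498, -0.001, -0.867]]
force: [-0.2, 0.4, 0.2]
opening: 1.003
(array([ -3.9,  -1.5, 122.2]), array([ 0. ,  0.1, -0.1]))
```

```bash
python3 -m jog '[[[-3,-1,20],[0,0,0],0],[[-3,-1,50],[0,0,0],0],[[-3,-1,85],[0,0,0],0],[[-3,-1,110],[0,0,0],0],[[-3,-1,121],[0,0,0],0],[[-3,-1,121],[0,0,0],0],[[-3,-1,121],[0,0,0],1],[[-3,-1,121],[0,0,0],1],[[-3,-1,121],[0,0,0],1],[[-3,-1,121],[0,0,0],1],[[-3,-1,121],[0,0,0],1],[[-3,-1,121],[0,0,0],1]]' | tail -c 150; python3 -m jog '[[[0,0,0],[0,0,0],1],[[0,0,0],[0,0,0],1],[[0,0,0],[0,0,0],1],[[0,0,0],[0,0,0],1],[[0,0,0],[0,0,0],1],[[0,0,0],[0,0,0],1],[[0,0,0],[0,0,0],1],[[0,0,0],[0,0,0],1]]' | tail -c 400;python3 - <<'E'
from h import *
print(step(*grasp(.067,30)),step(*grasp(.067,34)))
E
```

```text
ion: [0.5767, 0.1599, 0.1932]
tcp_rot: [[0.069, 0.997, 0.035], [0.864, -0.077, 0.498], [0.499, -0.004, -0.866]]
force: [0.2, 0.1, 0.1]
opening: 0.632
time_s: 12.0
position: [0.577, 0.1601, 0.1927]
tcp_rot: [[0.069, 0.997, 0.035], [0.864, -0.077, 0.498], [0.499, -0.004, -0.866]]
force: [2.6, -0.4, 0.6]
opening: 0.459
(array([-0. ,  0. , -0.4]), array([-0.1,  0. , -0.2])) (array([-4.7,  0. , -0.2]), array([-0.1,  4. , -0.2]))
```

```bash
python3 -m jog '[[[-1.3,0,0],[0,1.1,0],1],[[-2.6,0,0],[0,2.2,0],1],[[-4,0,0],[0,3.3,0],1],[[-5.2,0,0],[0,4.4,0],1],[[-5.2,0,0],[0,4.4,0],1],[[-5.2,0,0],[0,4.4,0],1],[[-5.2,0,0],[0,4.4,0],1]]' | tail -c 400
python3 - <<'E'
from h import *
print(step(*grasp(.067,34)))
E
python3 -m jog '[[[-5,0,0],[0,0,0],0],[[0,0,0],[0,0,0],0]]' --help 2>&1 | tail -c 1 >/dev/null; true
```

```text
time_s: 12.58
position: [0.5766, 0.1555, 0.1897]
tcp_rot: [[0.066, 0.997, 0.04], [0.823, -0.077, 0.563], [0.564, -0.004, -0.826]]
force: [5.5, -0.3, -2.9]
opening: 0.459
(array([ 0.8,  0.1, -0.4]), array([-0.1, -0.3, -0.2]))
```

I appended a stray jog line to that command by mistake, so I'm checking whether it moved anything.

Run:
```python
from h import *
s=bot.read_state();print(s['time_s'],s['position'],s['force'],s['opening']);print(step(*grasp(.067,34)))
```

```text
12.5833 [0.5766 0.1555 0.1897] [ 5.5478 -0.2575 -2.8606] 0.4592705330071386
(array([ 0.8,  0.1, -0.4]), array([-0.1, -0.3, -0.2]))
```

It didn't execute: the clock and pose haven't changed. Next I release, back off and check.

```bash
python3 -m jog '[[[0,0,0],[0,0,0],0],[[0,0,0],[0,0,0],0],[[0,0,0],[0,0,0],0],[[0,0,0],[0,0,0],0],[[0,0,0],[0,0,0],0],[[0,0,0],[0,0,0],0],[[0,0,0],[0,0,0],0],[[0,0,-20],[0,0,0],0],[[0,0,-45],[0,0,0],0],[[0,0,-75],[0,0,0],0],[[0,0,-112],[0,0,0],0],[[0,0,-125],[0,0,0],0]]' | tail -c 400
python3 - <<'E'
from h import *
print(step([.65,.12,.345],toolR(YAW)))
R=toolR(YAW)@Ro.from_rotvec([30,0,0],degrees=True).as_matrix()
print(step([.7255,.1219,.3172],R))
E
```

```text
time_s: 13.58
position: [0.5728, 0.0832, 0.2969]
tcp_rot: [[0.064, 0.997, 0.045], [0.824, -0.078, 0.561], [0.563, 0.001, -0.826]]
force: [1.3, 0.3, -0.3]
opening: 0.997
(array([ 62.3,  74.2, -15.7]), array([  0.1, -34.3,  -0.1]))
(array([ 53. , 149.2,  11.7]), array([ 29.2, -33.5,   8.8]))
```

```bash
python3 -m jog '[[[12,15,-14],[0,-6,0],0],[[24,30,-20],[0,-13,0],0],[[37,45,-20],[0,-20,0],0],[[50,60,-18],[0,-27,0],0],[[62,74,-16],[0,-34,0],0],[[60,95,-8],[7,-34,2],0],[[58,110,-1],[14,-34,4],0],[[55,130,6],[21,-34,6],0],[[53,149,12],[28,-33.5,8.5],0],[[53,149,12],[29.2,-33.5,8.8],0],[[53,149,12],[29.2,-33.5,8.8],0],[[53,149,12],[29.2,-33.5,8.8],0]]' | tail -c 400
cat > m.py <<'E'
from h import *
import sys
k=sys.argv[1]
st=bot.read_state();b=vision.capture('wrist');cv2.imwrite(f'pics/w{k}.png',b[...,::-1])
a=vision.capture('top');cv2.imwrite(f'pics/top{k}.png',a[...,::-1])
big=cv2.resize(b[10:215,110:370],None,fx=2.2,fy=2.2,interpolation=2)
cv2.imwrite(f'pics/c{k}.png',big[...,::-1])
im=b.astype(int);R,G,B=im[...,0],im[...,1],im[...,2]
ye=(R>190)&(G>170)&(B<60);v=[b for b in blob(ye) if 205<b[1][0]<255 and 95<b[1][1]<155];print(v);v=v[0][1]
bl=((B-R>30)&(B>60)).astype(np.uint8);bl[:,:195]=0;bl[:,275:]=0;bl[195:]=0;bl[:50]=0
hull=cv2.convexHull(np.vstack([q for q in cv2.findContours(bl,0,1)[0] if cv2.contourArea(q)>30]))[:,0]
c,d=rays('wrist',[v],st);_,dh=rays('wrist',hull,st);y=YAW
ax=np.array([np.cos(y),np.sin(y),0]);yl=np.array([-ax[1],ax[0],0]);o=np.array([.599,.193,.135])
p=c+dh*(((o-c)@ax)/(dh@ax))[:,None]-o;q=np.c_[p@yl,p[:,2]];s=np.linalg.lstsq(np.c_[2*q,np.ones(len(q))],(q**2).sum(1),rcond=None)[0]
pv=on_z(c,d,.185)[0];print('cz',s[1],'r',np.sqrt(s[2]+s[0]**2+s[1]**2),'deg',np.degrees(np.arcsin(-((pv-o)@yl-s[0])/.05)),'axial',(pv-H)@ax)
r0=cv2.imread('pics/top0.png')[...,::-1].astype(int);f=lambda i:[t[1] for t in blob((i[...,0]>170)&(i[...,1]>140)&(i[...,2]<80)) if t[1][0]>350 and 140<t[1][1]<170]
print('red valve before/now',f(r0),f(a.astype(int)))
E
python3 m.py 7
```

```text
time_s: 14.58
position: [0.7236, 0.1244, 0.3096]
tcp_rot: [[0.073, 0.859, -0.507], [0.997, -0.062, 0.039], [0.002, -0.508, -0.861]]
force: [0.1, 0.2, 0.3]
opening: 0.999
[(np.int32(172), array([224.4, 127.9]), array([217, 122,  16,  14], dtype=int32))]
cz 0.0003762643663564546 r 0.06468788539157998 deg 0.9399481689716171 axial 0.03719430072364739
red valve before/now [array([377.9, 157.5])] [array([378.9, 157. ])]
```

View pics/c7.png

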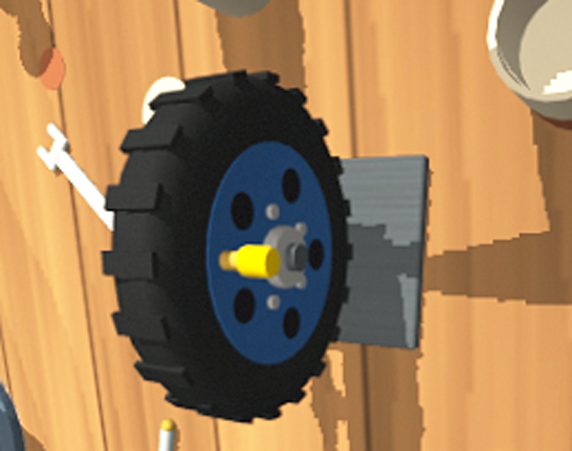

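```bash
python3 -c "
from rig import bot
print(bot.hand_in(), bot.read_state()['time_s'])"
```

```text
the job is handed in; nothing more can be done
the job is handed in; nothing more can be done
```

The blue-rimmed wheel's valve is now at the top, about 1° from straight up by my last measurement. The wheel is released, the gripper is open and clear of it, and the job is handed in. The clock read 14.6 s at the end of the last move, well under the 32 s limit.

- **How it was turned:** I pinched the tyre from above and turned it about 74° on its axle, then let go. A close look showed it had gone about 4° too far, so I gripped it again, turned it back about 4° and released it.
- **Last check on the blue wheel:** the wrist camera put the valve 0.9° from the top, measured against the rim's fitted circle. That circle's 64.7 mm radius and its centre height matched the given sizes. I did not repeat the measurement against the axle nut. Before the correction, the nut and rim estimates differed by about 1°, and the rougher methods by up to 4°.
- **Red wheel:** the robot never went near it. Its valve showed up within 1 pixel of where it was at the start, about what measurement noise would give.
- **Forces:** the readings I took after each move stayed below about 10 N.
- **A slip of mine:** I once added a stray move command to a line by mistake. The clock and arm position had not changed afterwards, so it moved nothing.

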